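# Put the drill's accessories away and clip the case cover on

### The job

Put the pillar drill's three loose accessories (the chuck key, the drift and the T-slot nut) into the open accessory case on the bench, then set the cover on it and press it down until it snaps fully home under the spring clips at both ends. Do not let up after the snap: keep pressing the cover down firmly, with about a kilogram's weight, and finish while still pressing. Leave the V-block, the flange nut, the try square and the oil bottle where they stand.

Things in the scene. Friction and masses are not known exactly. Their poses are not given: they have to be found in the camera images.
- case: Open grey plastic accessory case, screwed to the bench (cannot move). Outside 136 (its x) by 190 (its y), 45 high; walls and floor 4 thick, so inside 128 by 182. Origin: centre of its underside, on the bench. A spring-steel clip 36 wide stands in the middle of each short end (+y and -y). Four screw ears, 4 high, stick out 16 from the long sides.
- case_rim (a point): Centre of the case's mouth at rim height, 45 above the bench; axes as the case. The cover's plate lies on the rim when home. The clips' heads lean in over the end walls: noses 50.5 to 52 above the bench, 3.5 in from the end wall's outer face; above them ramps (30 deg from upright) rise outward to 64; clip tops 70.
- clip_left (a joint): Spring clip at the case's +y end, hinged at its foot 8 above the bench: angle in rad, 0 = upright at rest, grows as its head is pushed outwards; about 0.08 rad lets the cover's edge pass, then it springs back to 0 over the plate's edge.
- clip_right (a joint): The same spring clip at the case's -y end, same meaning.
- cover: Loose grey plastic clip-on cover, about 0.16 kg, lying right way up on the bench. Plate 136 (its x) by 190 (its y), 4 thick, over a tapered plug rim 15 deep that goes inside the case's mouth with 2 play all round. Origin: centre of the plug rim's underside (on the bench at first); plate underside 15, plate top 19 above it. Fits either way round (half a turn is the same).
- cover_rib (a point): Centre of the top of the cover's grip rib: upright, 16 thick (cover's x), 64 long (its y), 24 high, on the plate's middle; 43 above the cover's origin. Set on the case, the cover first rests on the clips with this point about 86 above the bench; pressing takes some 7 to 25 N (most when off-centre), the force falls as the clips snap over; home, this point is 73 above the bench (cover origin 30).
- chuck_key: Steel drill chuck key lying flat, 0.09 kg: round shank 10 diameter along its x, square head 16 x 16 at x = -34 with a cross bar 64 long, 8 diameter along its y; dark toothed pinion 16 diameter from x = 20 to 34. Shank axis 8 above the underside. Origin: middle of the shank's length, at underside height. Free shank to grip: x = -24 to 18.
- drift: Flat steel drift (wedge for driving tapers out), lying flat, 0.17 kg: 140 long along its x, 9 thick. The half from x = -70 to 0 is 24 wide with parallel edges; from there it tapers to 8 wide at x = +70. Origin: middle of its length, on the underside; centre of mass near x = -9.
- t_nut: Dark steel T-slot nut, 0.08 kg, standing on its flange: flange 28 x 28 x 9 high, above it a neck 28 (its x) by 14 (its y) up to 22 high with a threaded hole. Origin: centre of the underside.
- v_block: Bystander: steel V-block 50 x 40 x 32 high. Origin: centre of the underside.
- flange_nut: Bystander: dark hexagon flange nut, flange 38 diameter, 24 high. Origin: centre of the underside.
- square: Bystander: steel try square, stock 100 x 22 x 18, blade 130 long. Origin: underside of the stock's middle.
- oil_bottle: Bystander: white oil bottle, 56 diameter, 150 high. Origin: centre of the underside.
There are look-alikes about, which are no part of the job. What is shaped like the chuck_key but green or pink is not meant.

How it is judged:
On the way, in this order (a step that is already met when the one before it is completed fails the run):
1. the chuck key, the drift and the T-slot nut all lie in the case, let go (x of chuck_key in the frame of case between -0.064 and 0.064 m and y of chuck_key in the frame of case between -0.091 and 0.091 m and z of chuck_key in the frame of case between 0 and 0.04 m and x of drift in the frame of case between -0.064 and 0.064 m and y of drift in the frame of case between -0.091 and 0.091 m and z of drift in the frame of case between 0 and 0.04 m and x of t_nut in the frame of case between -0.064 and 0.064 m and y of t_nut in the frame of case between -0.091 and 0.091 m and z of t_nut in the frame of case between 0 and 0.04 m and contact force between the fingers and chuck_key below 0.5 N and contact force between the fingers and drift below 0.5 N and contact force between the fingers and t_nut below 0.5 N), for 0.2 s.
2. the cover has snapped home: plate on the rim, both clips sprung back over its edge (z of cover in the frame of case between 0.026 and 0.0325 m and angle between the z axis of cover and the z axis of case, either way round below 0.03 rad and horizontal distance between cover and case below 0.008 m and value of joint each of clip_left, clip_right below 0.02 rad), for 0.2 s.
At the end, for the whole second after the job is handed in: The three accessories lie inside the case; the cover is home (plate within 2.5 mm of the rim, level within 0.03 rad, centred within 8 mm, both clips back within 0.02 rad of upright) and is still being pressed by the fingers so that it bears on the case with more than 5 N, through the last second (all of step 2 and x of chuck_key in the frame of case between -0.064 and 0.064 m and y of chuck_key in the frame of case between -0.091 and 0.091 m and z of chuck_key in the frame of case between 0 and 0.04 m and x of drift in the frame of case between -0.064 and 0.064 m and y of drift in the frame of case between -0.091 and 0.091 m and z of drift in the frame of case between 0 and 0.04 m and x of t_nut in the frame of case between -0.064 and 0.064 m and y of t_nut in the frame of case between -0.091 and 0.091 m and z of t_nut in the frame of case between 0 and 0.04 m and contact force between cover and case above 5 N and contact force between the fingers and cover above 4 N); the arm keeps its last pose, push and grip.
It fails at once if the V-block, flange nut, square or oil bottle was moved by more than 40 mm (distance of any of v_block, flange_nut, square, oil_bottle from where it was at the start of the episode above 0.04 m).
It also fails if it takes over 72 s, if anything falls off the work surface, if the arm or the gripper's body presses on something with over 40 N, if the wrist force passes 120 N, or if a joint passes its speed limit or range.

### The arm

A 7-joint arm with a two-finger parallel gripper is mounted at the origin on the work surface. World frame = base frame: x ahead of the robot, y to its left, z up, the work surface at z = 0. Lengths are in m, angles in rad, forces in N, time in s.
With the tool pointing down it reaches from about 0.425 to 0.925 m from the base axis. Payload 6.8 kg.
Tool frame: the origin (TCP) lies on the centre line of the jaws, within the pads' length; the fingertips stand 14 mm ahead of it and the grasp point (between the pads) lies 5 mm behind it; z points along the fingers, y is the line along which they close (so a half turn about z gives the same grasp; the last joint's range is limited). The gripper opens to 85 mm and grips with 20 to 120 N. Pads are 22 mm wide; open, the fingers measure 114 mm over their backs; the gripper's body (76 mm by 85 mm) begins 54 mm behind the grasp point. The pads swing forward as they close: fully open they stand 13 mm farther back than shut.
Start: joints at [1.065, 0.477, 0.022, 1.555, -0.011, 1.109, -0.083], TCP at [0.261, -0.622, 0.245] pointing down, gripper open.
Joint ranges: [-2.96, 2.96], [-0.34, 2.1], [-1.41, 1.46], [0.24, 2.44], [-1.37, 4.51], [0.17, 1.92], [-2.96, 2.96]. Speed limits (rad/s): [2.39, 2.39, 3.14, 3.14, 3.14, 3.14, 3.14].

### API

Orientations are given as a unit quaternion [w, x, y, z].
In Python, from station import bot gives the robot as it stands. The module is installed in compiled form; this text tells all that it offers.
- The arm moves only by the tool drive_tool, never from a script. Its argument "commands" is a list of rows, each an object with "hand": the opening, from 0 (shut) to 1 (fully open); "translation": the shift along the world's x, y, z in mm, a list of three; "angular": the turn, a rotation vector about the world's x, y, z in rad, a list of three. In form: [{"hand": hand, "translation": [tx, ty, tz], "angular": [ax, ay, az]}, ...]. A call has 1 to 12 rows; each row is the pose to reach, as a shift and turn from the pose commanded when the call began; what a row does not reach only later rows make up. A row lasts 1/8 s, in which the tool goes at most 62.5 mm and 10.7 degrees, less where a joint would pass 70% of its speed; a pose out of reach is approached as far as the arm can. A call with a gripper value outside its range is refused whole. The fingers move at their own pace and stop on an object; "force" is the grip in N (left out, the last holds). Time passes only in rows, so rows that repeat a pose let the fingers close. It gives the time, the measured TCP pose, the force, the opening and the grip force at its end, in the units of the state.
- bot.get_obs(): the state, without advancing time (a new reading comes with each control period).
- bot.read_camera(name): name is "side" or "top" or "wrist"; returns the picture (400x640x3 uint8, red, green, blue); there is no depth.
- bot.camera_model(name): a dict with "fx", "fy", "cx", "cy" (pixels), "view" (4x4, takes a point from world to camera coordinates). Camera axes: x right, y up, looking along -z (the intrinsics and any distortion apply to the point x, -y, -z); pixel columns grow to the right and rows downward; lengths in m; the calibration is good to about 2 mm. A picture is of the moment at which its call begins: read the wrist's pose just before it. camera_model takes no time and is no camera call; for the wrist camera it gives the pose at the moment of the call.
- bot.hand_in(): hands the job in; it is judged then, once.
Trained networks look in the newest picture that a camera, given by its name, has taken for a name from the list of things; names that differ only in an ending like _2 or _b are one class to them, and where a whole thing is asked for, a point or a joint stands for the part that bears it (a point fixed in the world has none). Each returns a list of dicts, best first, with "score" (0 to 1); they miss things now and then, are a little off and sometimes report something else, mostly with a low value. They report only what shows in the picture. A call takes as long as a camera call. They do not tell look-alikes from the thing itself.
- bot.find_in(camera, query): "position" ([column, row] in pixels, amid what is visible of it).
- bot.outline_of(camera, query): "pixels" (400x640 bool, what is visible of it) and "position" ([column, row] in pixels, amid what is visible of it).
The state is a dict: "t": time; "q": joint angles; "joint_vel": joint speeds; "joint_torque": joint torques, N m; "eef_pos": TCP position; "tool_rot": TCP orientation; "contact_force": force on the tool from outside, world axes, zero at the start; "torque": the same for the moment, N m; "gripper_width": opening from 0.0 (shut) to 1.0 (fully open); "grasp_force": force on a finger pad.
Only numpy, scipy, OpenCV 4.12 (cv2) and the standard library are available. Lean on these libraries where they do the work, as an engineer would, in place of code of your own. Each camera call takes 0.05 s, during which the arm holds its last target. There are 200 camera calls.

## Working session

There is one attempt and no reset: what is moved stays moved. The work goes in short steps, Python scripts to look and compute and a tool call to move; the robot and the scene stay as the last step left them, time stands still between calls to the robot, and variables do not carry over. Pictures are saved under pics/ and viewed, at most 10 in all, crops included, and the job is handed in when it is done.

Besides the shell and the picture viewer there is one more tool, called after "Call:" as name(argument=value, ...), one argument or row to a line, values as JSON. drive_tool: Moves the arm, as the interface text tells. Its arguments: {"type":"object","properties":{"commands":{"type":"array","items":{"type":"object","properties":{"hand":{"type":"number"},"translation":{"type":"array","items":{"type":"number"}},"angular":{"type":"array","items":{"type":"number"}}}}},"force":{"type":"number"}},"required":["commands"]}

```bash
mkdir -p pics; cat > h.py <<'E'
import numpy as np, cv2
from station import bot
from scipy.spatial.transform import Rotation as R
def cam(n):
    im=bot.read_camera(n); return im
def save(im,name): cv2.imwrite('pics/'+name, im[:,:,::-1])
def ray(n,px,z,m=None):
    m=m or bot.camera_model(n); V=np.array(m['view']); c=-V[:3,:3].T@V[:3,3]
    d=V[:3,:3].T@np.array([(px[0]-m['cx'])/m['fx'],-(px[1]-m['cy'])/m['fy'],-1.])
    return c+d*(z-c[2])/d[2]
def proj(n,P,m=None):
    m=m or bot.camera_model(n); V=np.array(m['view']); p=np.atleast_2d(P)@V[:3,:3].T+V[:3,3]
    return np.c_[m['cx']+m['fx']*p[:,0]/-p[:,2], m['cy']-m['fy']*p[:,1]/-p[:,2]]
E
python3 - <<'E'
from h import *
a=cam('top'); b=cam('side')
save(a,'top0.png'); save(b,'side0.png')
m=bot.camera_model('top'); print({k:(np.round(v,3).tolist()) for k,v in m.items()})
for q in ['case','cover','chuck_key','drift','t_nut','v_block','flange_nut','square','oil_bottle']:
    print(q,[(np.round(d['position']).tolist(),round(d['score'],2),np.round(ray('top',d['position'],0.01),3).tolist()) for d in bot.find_in('top',q)][:4])
E
```

```text
{'fx': 419.489, 'fy': 419.489, 'cx': 318.626, 'cy': 199.213, 'view': [[-0.0, -1.0, -0.013, 0.084], [0.993, -0.002, 0.115, -0.476], [-0.115, -0.013, 0.993, -1.089], [0.0, 0.0, 0.0, 1.0]]}
case [([260.0, 165.0], 0.72, [0.571, 0.243, 0.01])]
cover [([430.0, 170.0], 0.78, [0.558, -0.22, 0.01]), ([449.0, 232.0], 0.46, [0.388, -0.264, 0.01])]
chuck_key [([393.0, 243.0], 0.76, [0.36, -0.116, 0.01]), ([431.0, 280.0], 0.69, [0.264, -0.213, 0.01]), ([449.0, 232.0], 0.68, [0.389, -0.264, 0.01])]
drift [([354.0, 174.0], 0.64, [0.548, -0.013, 0.01]), ([296.0, 162.0], 0.43, [0.582, 0.146, 0.01])]
t_nut []
v_block [([345.0, 217.0], 0.75, [0.43, 0.013, 0.01])]
flange_nut [([450.0, 229.0], 0.68, [0.397, -0.268, 0.01]), ([264.0, 233.0], 0.47, [0.387, 0.23, 0.01])]
square [([148.0, 247.0], 0.86, [0.351, 0.543, 0.01])]
oil_bottle [([221.0, 163.0], 0.74, [0.578, 0.352, 0.01]), ([155.0, 151.0], 0.61, [0.613, 0.534, 0.01])]
```

View pics/top0.png

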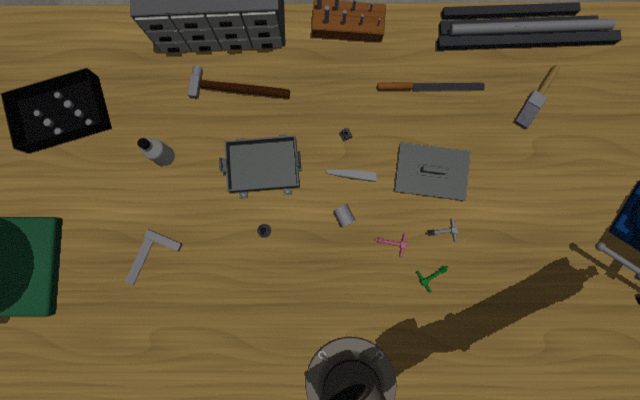

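View pics/side0.png

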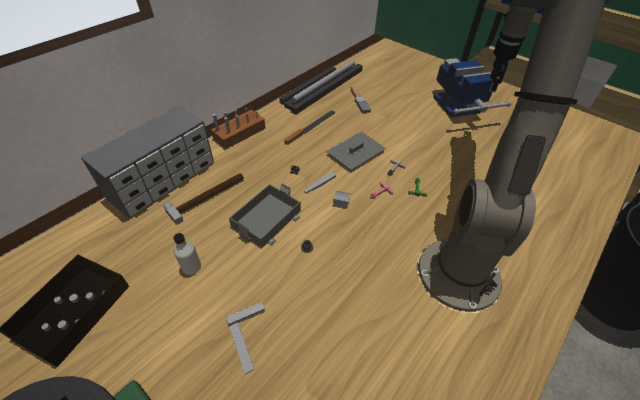

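The top picture shows the steel key at (442,231), drift (352,175), T-nut (346,134), case (262,165) and cover (432,171). Could be taken for the chuck key: steel (442,231), pink (392,243), green (432,278); I choose steel by the description. Could be taken for the T-nut: the dark block at (346,134) or the flange nut at (264,231); I choose the block. The drift could be confused with the file at (430,87), which has a handle. The side picture shows the same layout: key (397,167), drift (320,183), T-nut (295,169).

```bash
python3 - <<'E'
from h import *
a=cam('top')
save(cv2.resize(a[115:300,215:475],None,fx=3,fy=3,interpolation=cv2.INTER_CUBIC),'crop1.png')
for q,z in [('case',.045),('cover',.019),('chuck_key',.008),('drift',.009),('t_nut',.02),('flange_nut',.02)]:
    for d in bot.outline_of('top',q)[:4]:
        c=cv2.findContours(d['pixels'].astype(np.uint8),0,1)[0]; c=max(c,key=cv2.contourArea)[:,0]
        w=np.array([ray('top',p,z)[:2] for p in c]).astype(np.float32)
        r=cv2.minAreaRect(w*1000); print(q,round(d['score'],2),np.round(d['position']),np.round(r[0]),np.round(r[1]),round(r[2],1))
m=bot.camera_model('wrist');o=bot.get_obs();T=R.from_quat(np.roll(o['tool_rot'],-1)).as_matrix();V=np.array(m['view']);c=-V[:3,:3].T@V[:3,3]
print(m['fx'],T.round(2).tolist(),'cam in tool',(T.T@(c-o['eef_pos'])).round(3),'look',(T.T@-V[2,:3]).round(2),'up',(T.T@V[1,:3]).round(2),o['t'])
E
```

```text
case 0.68 [261. 164.] [562. 240.] [163. 219.] 3.6
cover 0.71 [431. 174.] [ 553. -223.] [192. 138.] 83.0
cover 0.6 [260. 164.] [570. 244.] [169. 226.] 2.5
chuck_key 0.67 [448. 232.] [ 402. -250.] [82. 59.] 76.9
chuck_key 0.58 [396. 244.] [ 351. -112.] [52. 79.] 6.5
chuck_key 0.45 [430. 278.] [ 280. -211.] [54. 78.] 50.3
drift 0.92 [352. 172.] [544.  -6.] [133.  28.] 89.8
flange_nut 0.47 [263. 231.] [393. 231.] [37. 35.] 90.0
292.26140979296287 [[0.92, 0.39, 0.0], [0.39, -0.92, -0.0], [0.0, 0.0, -1.0]] cam in tool [ 0.084  0.001 -0.128] look [-0.32 -0.    0.95] up [ 0.95 -0.    0.32] 0.9
```

View pics/crop1.png

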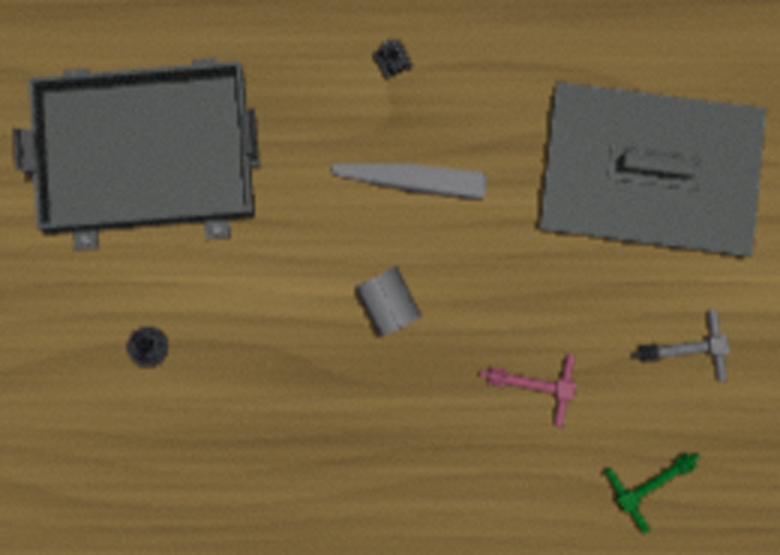

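The crop confirms the plain steel key: head at (718,345), pinion at (646,353) in the crop. The others there are pink (525,385) and green (650,480). The drift tip is at (333,170), the butt at (484,186), and the T-nut at (393,59).

```bash
python3 - <<'E'
from h import *
f=lambda x,y,z: ray('top',(215+(x+.5)/3-.5,115+(y+.5)/3-.5),z)[:2]*1000
def seg(n,a,b,z):
    a=f(*a,z);b=f(*b,z);d=b-a;print(n,a.round(),b.round(),'mid',((a+b)/2).round(),'len',np.hypot(*d).round(),'dir deg',np.degrees(np.arctan2(d[1],d[0])).round(1))
seg('key head->pin',(718,345),(646,353),.008)
seg('drift tip->butt',(333,170),(484,186),.009)
print('nut',f(393,59,.015))
C=[f(*p,.045) for p in [(32,77),(241,65),(254,215),(41,231)]]
K=[f(*p,.019) for p in [(557,82),(765,107),(752,256),(540,229)]]
for n,c in (('case',C),('cover',K)):
    c=np.array(c);print(n,c.round().tolist(),'ctr',c.mean(0).round(1));y=(c[0]+c[3]-c[1]-c[2])/2;print(' y axis',np.hypot(*y).round(),np.degrees(np.arctan2(y[1],y[0])).round(2))
    x=(c[0]+c[1]-c[2]-c[3])/2;print(' x axis',np.hypot(*x).round(),np.degrees(np.arctan2(x[1],x[0])).round(2))
E
```

```text
key head->pin [ 395. -279.] [ 388. -215.] mid [ 392. -247.] len 65.0 dir deg 96.3
drift tip->butt [555.  64.] [539. -73.] mid [547.  -4.] len 138.0 dir deg -96.3
nut [656.16135922   9.00618676]
case [[633.0, 332.0], [643.0, 146.0], [508.0, 134.0], [494.0, 321.0]] ctr [569.5 233.1]
 y axis 187.0 93.67
 x axis 137.0 4.95
cover [[633.0, -139.0], [609.0, -326.0], [474.0, -309.0], [499.0, -121.0]] ctr [ 553.7 -223.8]
 y axis 189.0 82.62
 x axis 136.0 -7.47
```

Call:
drive_tool(
  commands=[
    {"hand": 0.5,"translation": [130,374,-105],"angular": [0,0,1.279]},
    {"hand": 0.5,"translation": [130,374,-105],"angular": [0,0,1.279]},
    {"hand": 0.5,"translation": [130,374,-105],"angular": [0,0,1.279]},
    {"hand": 0.5,"translation": [130,374,-105],"angular": [0,0,1.279]},
    {"hand": 0.5,"translation": [130,374,-105],"angular": [0,0,1.279]},
    {"hand": 0.5,"translation": [130,374,-105],"angular": [0,0,1.279]},
    {"hand": 0.5,"translation": [130,374,-105],"angular": [0,0,1.279]},
    {"hand": 0.5,"translation": [130,374,-105],"angular": [0,0,1.279]},
    {"hand": 0.5,"translation": [130,374,-105],"angular": [0,0,1.279]},
  ],
  force=40,
)

```text
t: 2.02
eef_pos: [0.3915, -0.2492, 0.1406]
tool_rot: [0.0, 0.669, 0.743, -0.0]
contact_force: [-0.5, -0.1, 0.2]
gripper_width: 0.499
grasp_force: 0.0
```

```bash
cat >> h.py <<'E'
def wl(q,z,name=None,up=True):
    """wrist look: outline min-area rects in world mm at height z; pca dir"""
    m=bot.camera_model('wrist'); im=cam('wrist')
    if name: save(im,name)
    for d in bot.outline_of('wrist',q)[:4]:
        c=cv2.findContours(d['pixels'].astype(np.uint8),0,1)[0]; c=max(c,key=cv2.contourArea)[:,0]
        w=np.array([ray('wrist',p,z,m)[:2] for p in c]).astype(np.float32)*1000
        r=cv2.minAreaRect(w); print(q,round(d['score'],2),np.round(d['position']),'ctr',np.round(r[0],1),np.round(r[1]),'ang',round(r[2],1),'corners',np.round(cv2.boxPoints(r)).tolist())
    return im,m
def st():
    o=bot.get_obs(); T=R.from_quat(np.roll(o['tool_rot'],-1)).as_matrix()
    print('t',round(o['t'],2),'tcp',(np.array(o['eef_pos'])*1000).round(1),'yaw',np.degrees(np.arctan2(T[1,0],T[0,0])).round(1),'F',np.round(o['contact_force'],1),'w',round(o['gripper_width'],3),'g',round(o['grasp_force'],1),'q7',round(o['q'][6],2))
E
python3 - <<'E'
from h import *
st(); im,m=wl('chuck_key',.008,'w1.png')
E
```

```text
t 2.02 tcp [ 391.5 -249.2  140.6] yaw 96.0 F [-0.5 -0.1  0.2] w 0.499 g 0.0 q7 0.38
chuck_key 0.92 [314. 216.] ctr [ 383.3 -254.3] [60. 85.] ang 27.1 corners [[337.0, -230.0], [376.0, -306.0], [429.0, -278.0], [391.0, -203.0]]
chuck_key 0.69 [288.  59.] ctr [ 351.4 -130.5] [59. 63.] ang 17.5 corners [[314.0, -109.0], [333.0, -169.0], [389.0, -152.0], [370.0, -92.0]]
chuck_key 0.59 [182. 136.] ctr [ 282.  -213.9] [63. 86.] ang 52.4 corners [[229.0, -213.0], [297.0, -265.0], [335.0, -215.0], [267.0, -163.0]]
```

View pics/w1.png

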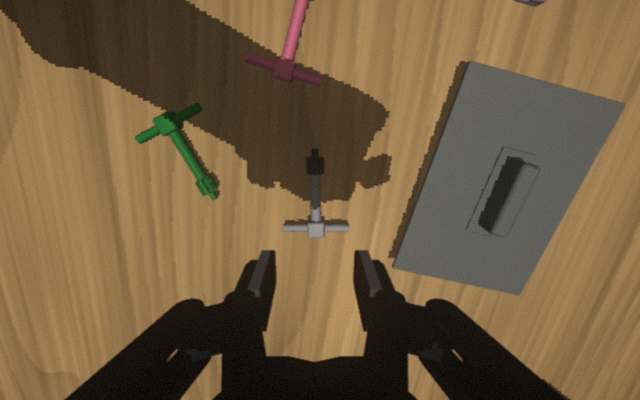

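The steel key lies below the fingers: head centre (316,229), pinion centre (315,164). The cover shows plate corners (470,61), (623,104), (520,295) and (393,267), with the rib at about (507,195).

```bash
python3 - <<'E'
from h import *
m=bot.camera_model('wrist')
g=lambda u,v,z:(ray('wrist',(u,v),z,m)[:2]*1000)
a=g(316,229,.014);b=g(315,164,.010);d=b-a
print(a,b,np.hypot(*d),np.degrees(np.arctan2(d[1],d[0])), 'origin',a+34*d/np.hypot(*d))
K=np.array([g(*p,.019) for p in [(470,61),(623,104),(520,295),(393,267)]]);print(K.round(),K.mean(0))
E
```

```text
[ 396.11570701 -279.62340147] [ 388.78764752 -218.44318651] 61.61752314382777 96.83024847450267 origin [ 392.07214911 -245.86470423]
[[ 500. -124.]
 [ 631. -142.]
 [ 609. -329.]
 [ 475. -310.]] [ 553.63044867 -226.22597867]
```

Call:
drive_tool(
  commands=[
    {"hand": 0.4,"translation": [1,0,-60],"angular": [0,0,0.01]},
    {"hand": 0.4,"translation": [1,0,-110],"angular": [0,0,0.01]},
    {"hand": 0.4,"translation": [1,0,-125],"angular": [0,0,0.01]},
    {"hand": 0.4,"translation": [1,0,-125],"angular": [0,0,0.01]},
    {"hand": 0,"translation": [1,0,-125],"angular": [0,0,0.01]},
    {"hand": 0,"translation": [1,0,-125],"angular": [0,0,0.01]},
    {"hand": 0,"translation": [1,0,-125],"angular": [0,0,0.01]},
    {"hand": 0,"translation": [1,0,-125],"angular": [0,0,0.01]},
    {"hand": 0,"translation": [1,0,-105],"angular": [0,0,0.01]},
    {"hand": 0,"translation": [1,0,-65],"angular": [0,0,0.01]},
    {"hand": 0,"translation": [1,0,-5],"angular": [0,0,0.01]},
  ],
  force=50,
)

```text
t: 3.5
eef_pos: [0.3914, -0.2478, 0.136]
tool_rot: [-0.001, 0.665, 0.747, -0.0]
contact_force: [0.6, -1.3, -1.2]
gripper_width: 0.09
grasp_force: 49.0
```

Call:
drive_tool(
  commands=[
    {"hand": 0,"translation": [156,436,0],"angular": [0,0,-0.045]},
    {"hand": 0,"translation": [156,436,0],"angular": [0,0,-0.045]},
    {"hand": 0,"translation": [156,436,0],"angular": [0,0,-0.045]},
    {"hand": 0,"translation": [156,436,0],"angular": [0,0,-0.045]},
    {"hand": 0,"translation": [156,436,0],"angular": [0,0,-0.045]},
    {"hand": 0,"translation": [156,436,0],"angular": [0,0,-0.045]},
    {"hand": 0,"translation": [156,436,0],"angular": [0,0,-0.045]},
    {"hand": 0,"translation": [156,436,0],"angular": [0,0,-0.045]},
    {"hand": 0,"translation": [156,436,0],"angular": [0,0,-0.045]},
  ],
)

```text
t: 4.62
eef_pos: [0.5485, 0.1906, 0.1357]
tool_rot: [-0.0, 0.68, 0.733, 0.001]
contact_force: [-0.9, -0.8, -0.6]
gripper_width: 0.088
grasp_force: 49.0
```

```bash
python3 - <<'E'
from h import *
st(); im,m=wl('case',.045,'w2.png')
E
```

```text
t 4.62 tcp [548.5 190.6 135.7] yaw 94.3 F [-0.9 -0.8 -0.6] w 0.088 g 49.0 q7 -0.63
case 0.78 [358. 124.] ctr [569.5 223.9] [143. 228.] ang 4.8 corners [[489.0, 331.0], [508.0, 104.0], [650.0, 116.0], [631.0, 343.0]]
```

View pics/w2.png

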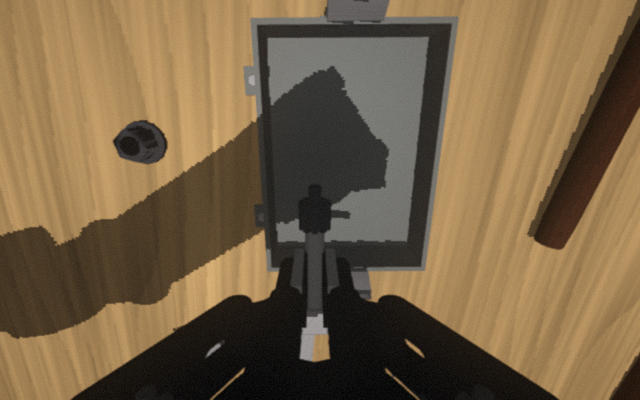

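The case mouth is below. Outer rim corners are at (253,19), (457,18), (426,269) and (268,270), and the held key hangs straight at (314,230).

```bash
python3 - <<'E'
from h import *
m=bot.camera_model('wrist')
g=lambda u,v,z:(ray('wrist',(u,v),z,m)[:2]*1000)
c=np.array([g(*p,.045) for p in [(253,19),(457,18),(426,269),(268,270)]]);print(c.round(),c.mean(0))
for v in (c[0]+c[1]-c[2]-c[3],c[1]+c[2]-c[0]-c[3]): print(np.hypot(*v)/2,np.degrees(np.arctan2(v[1],v[0])))
E
```

```text
[[499. 318.]
 [631. 328.]
 [647. 142.]
 [512. 132.]] [572.37297595 229.95270977]
186.67278032488542 94.55121223503586
133.75547509951804 4.407265898149565
```

Call:
drive_tool(
  commands=[
    {"hand": 0,"translation": [0,-4,-50],"angular": [0,0,0]},
    {"hand": 0,"translation": [0,-4,-95],"angular": [0,0,0]},
    {"hand": 0,"translation": [0,-4,-115],"angular": [0,0,0]},
    {"hand": 0,"translation": [0,-4,-115],"angular": [0,0,0]},
    {"hand": 0.33,"translation": [0,-4,-115],"angular": [0,0,0]},
    {"hand": 0.33,"translation": [0,-4,-115],"angular": [0,0,0]},
    {"hand": 0.33,"translation": [0,-4,-113],"angular": [0,0,0]},
    {"hand": 0.33,"translation": [0,-4,-90],"angular": [0,0,0]},
    {"hand": 0.33,"translation": [0,-4,-40],"angular": [0,0,0]},
    {"hand": 0.33,"translation": [0,-4,10],"angular": [0,0,0]},
  ],
)

```text
t: 5.98
eef_pos: [0.5482, 0.1836, 0.1467]
tool_rot: [-0.0, 0.682, 0.732, -0.0]
contact_force: [0.3, 1.4, -0.2]
gripper_width: 0.329
grasp_force: 0.0
```

Call:
drive_tool(
  commands=[
    {"hand": 0.5,"translation": [-3,-202,0],"angular": [0,0,-0.18]},
    {"hand": 0.5,"translation": [-3,-202,0],"angular": [0,0,-0.18]},
    {"hand": 0.5,"translation": [-3,-202,0],"angular": [0,0,-0.18]},
    {"hand": 0.5,"translation": [-3,-202,0],"angular": [0,0,-0.18]},
    {"hand": 0.5,"translation": [-3,-202,0],"angular": [0,0,-0.18]},
  ],
)

```text
t: 6.6
eef_pos: [0.5455, -0.019, 0.1455]
tool_rot: [0.0, 0.745, 0.667, 0.0]
contact_force: [0.1, 0.5, 0.3]
gripper_width: 0.498
grasp_force: 0.0
```

```bash
python3 - <<'E'
from h import *
st(); im,m=wl('drift',.007)
st();wl('t_nut',.02)
d=bot.outline_of('wrist','drift')[0]['pixels']
ys,xs=np.nonzero(d); P=np.array([ray('wrist',p,.009,m)[:2]*1000 for p in zip(xs,ys)])
for lo in range(-80,80,10):
    s=P[(P[:,1]>lo)&(P[:,1]<=lo+10)]
    if len(s): print(lo+5,s[:,0].min().round(1),s[:,0].max().round(1),((s[:,0].min()+s[:,0].max())/2).round(1))
E
```

```text
t 6.6 tcp [545.5 -19.  145.5] yaw 83.6 F [0.1 0.5 0.3] w 0.498 g 0.0 q7 -0.4
drift 0.77 [317. 187.] ctr [548.   -6.9] [140.  25.] ang 83.8 corners [[528.0, -75.0], [553.0, -78.0], [568.0, 61.0], [543.0, 64.0]]
drift 0.61 [433. 153.] ctr [659.6   8.9] [33. 29.] ang 26.2 corners [[638.0, 15.0], [651.0, -12.0], [681.0, 3.0], [668.0, 29.0]]
t 6.7 tcp [545.7 -16.1 145.6] yaw 83.9 F [-0.7  0.1 -0.2] w 0.501 g 0.0 q7 -0.4
t_nut 0.57 [434. 158.] ctr [654.4  12. ] [32. 29.] ang 25.8 corners [[634.0, 18.0], [646.0, -8.0], [675.0, 6.0], [663.0, 32.0]]
-75 528.3 551.9 540.1
-65 528.7 552.8 540.8
-55 530.0 554.9 542.4
-45 531.2 555.8 543.5
-35 532.5 556.8 544.6
-25 533.7 558.7 546.2
-15 535.0 559.7 547.3
-5 536.2 559.9 548.0
5 538.3 560.1 549.2
15 541.4 560.1 550.7
25 543.5 560.1 551.8
35 545.7 560.4 553.0
45 548.6 560.4 554.5
55 550.7 560.5 555.6
65 553.5 556.9 555.2
```

Call:
drive_tool(
  commands=[
    {"hand": 0.5,"translation": [1.5,-2,-60],"angular": [0,0,0]},
    {"hand": 0.5,"translation": [1.5,-2,-115],"angular": [0,0,0]},
    {"hand": 0.5,"translation": [1.5,-2,-131],"angular": [0,0,0]},
    {"hand": 0.5,"translation": [1.5,-2,-131],"angular": [0,0,0]},
    {"hand": 0,"translation": [1.5,-2,-131],"angular": [0,0,0]},
    {"hand": 0,"translation": [1.5,-2,-131],"angular": [0,0,0]},
    {"hand": 0,"translation": [1.5,-2,-131],"angular": [0,0,0]},
    {"hand": 0,"translation": [1.5,-2,-131],"angular": [0,0,0]},
    {"hand": 0,"translation": [1.5,-2,-115],"angular": [0,0,0]},
    {"hand": 0,"translation": [1.5,-2,-65],"angular": [0,0,0]},
    {"hand": 0,"translation": [1.5,-2,-5],"angular": [0,0,0]},
  ],
  force=60,
)

```text
t: 8.22
eef_pos: [0.5462, -0.0205, 0.1419]
tool_rot: [-0.001, 0.745, 0.668, -0.001]
contact_force: [0.8, 0.6, -1.7]
gripper_width: 0.259
grasp_force: 59.3
```

Call:
drive_tool(
  commands=[
    {"hand": 0,"translation": [54,241,0],"angular": [0,0,0.187]},
    {"hand": 0,"translation": [54,241,0],"angular": [0,0,0.187]},
    {"hand": 0,"translation": [54,241,0],"angular": [0,0,0.187]},
    {"hand": 0,"translation": [54,241,0],"angular": [0,0,0.187]},
    {"hand": 0,"translation": [54,241,0],"angular": [0,0,0.187]},
    {"hand": 0,"translation": [54,241,0],"angular": [0,0,0.187]},
  ],
)

```text
t: 8.98
eef_pos: [0.6008, 0.2201, 0.1408]
tool_rot: [0.0, 0.679, 0.734, -0.0]
contact_force: [-0.2, -1.4, -1.8]
gripper_width: 0.258
grasp_force: 59.4
```

```bash
python3 - <<'E'
from h import *
st(); im,m=wl('drift',.135,'w3.png')
E
```

```text
t 8.97 tcp [600.8 220.1 140.8] yaw 94.5 F [-0.2 -1.4 -1.8] w 0.258 g 59.4 q7 -0.64
drift 0.65 [313. 245.] ctr [599.7 234. ] [ 24. 138.] ang 4.5 corners [[582.0, 302.0], [593.0, 164.0], [617.0, 166.0], [606.0, 304.0]]
```

View pics/w3.png

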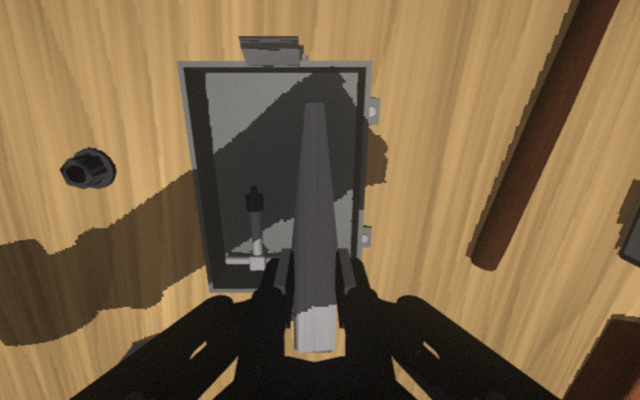

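The drift is held level over the case, tip (314,105), butt (314,350). The key lies in the case, head (258,263), pinion (254,200), clear of it.

Call:
drive_tool(
  commands=[
    {"hand": 0,"translation": [0,0,-50],"angular": [0,0,0]},
    {"hand": 0,"translation": [0,0,-100],"angular": [0,0,0]},
    {"hand": 0,"translation": [0,0,-121.5],"angular": [0,0,0]},
    {"hand": 0,"translation": [0,0,-121.5],"angular": [0,0,0]},
    {"hand": 0.4,"translation": [0,0,-121.5],"angular": [0,0,0]},
    {"hand": 0.4,"translation": [0,0,-121.5],"angular": [0,0,0]},
    {"hand": 0.4,"translation": [0,0,-119],"angular": [0,0,0]},
    {"hand": 0.4,"translation": [0,0,-95],"angular": [0,0,0]},
    {"hand": 0.4,"translation": [0,0,-45],"angular": [0,0,0]},
    {"hand": 0.4,"translation": [0,0,10],"angular": [0,0,0]},
  ],
)

```text
t: 10.32
eef_pos: [0.6005, 0.2205, 0.1514]
tool_rot: [-0.0, 0.679, 0.734, -0.001]
contact_force: [0.8, -0.7, 0.3]
gripper_width: 0.398
grasp_force: 0.0
```

Call:
drive_tool(
  commands=[
    {"hand": 0.6,"translation": [55,-211,-15],"angular": [0,0,0.375]},
    {"hand": 0.6,"translation": [55,-211,-15],"angular": [0,0,0.375]},
    {"hand": 0.6,"translation": [55,-211,-15],"angular": [0,0,0.375]},
    {"hand": 0.6,"translation": [55,-211,-15],"angular": [0,0,0.375]},
    {"hand": 0.6,"translation": [55,-211,-15],"angular": [0,0,0.375]},
  ],
)

```text
t: 10.95
eef_pos: [0.6565, 0.0051, 0.1349]
tool_rot: [0.0, 0.533, 0.846, -0.001]
contact_force: [-1.2, 0.8, -0.3]
gripper_width: 0.599
grasp_force: 0.0
```

```bash
python3 - <<'E'
from h import *
st(); im,m=wl('t_nut',.015)
p=proj('wrist',[.656,.009,.015],m)[0].astype(int);print(p)
x0,y0=max(p[0]-60,0),max(p[1]-60,0)
c=im[y0:y0+120,x0:x0+120];print(x0,y0)
c=np.clip(c.astype(float)*2.2,0,255).astype(np.uint8)
save(cv2.resize(c,None,fx=4,fy=4,interpolation=cv2.INTER_CUBIC),'w4.png')
E
```

```text
t 10.95 tcp [656.5   5.1 134.9] yaw 115.6 F [-1.2  0.8 -0.3] w 0.599 g 0.0 q7 0.04
t_nut 0.88 [318. 196.] ctr [657.7  10.6] [28. 28.] ang 25.6 corners [[639.0, 17.0], [651.0, -8.0], [676.0, 4.0], [664.0, 29.0]]
[316 197]
256 137
```

View pics/w4.png

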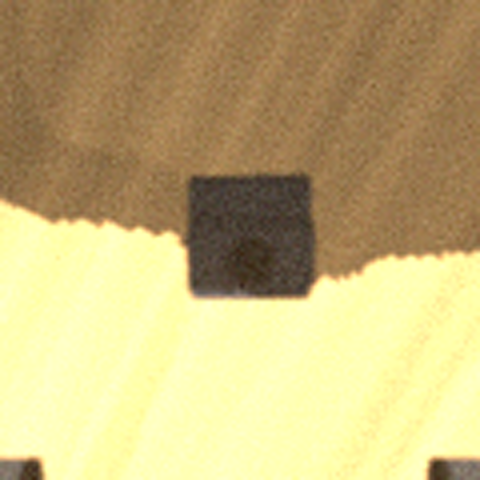

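The nut is square to the jaws: flange at (188–312, 175–297) in the crop, with the neck running between the fingers and the threaded hole at (250,258), so it can be gripped over its 28 mm length.

```bash
python3 - <<'E'
from h import *
st();print(ray('wrist',(318.3,201.3),.022)*1000, ray('wrist',(318.3,196),.015)*1000)
E
```

```text
t 11.05 tcp [655.8  10.5 135.5] yaw 116.0 F [0.1 0.7 0.4] w 0.599 g 0.0 q7 0.04
[657.93548215  13.93625245  22.        ] [656.84598511  16.34899446  15.        ]
```

Call:
drive_tool(
  commands=[
    {"hand": 0.6,"translation": [2.5,-0.5,-60],"angular": [0,0,0]},
    {"hand": 0.6,"translation": [2.5,-0.5,-105],"angular": [0,0,0]},
    {"hand": 0.6,"translation": [2.5,-0.5,-118],"angular": [0,0,0]},
    {"hand": 0.6,"translation": [2.5,-0.5,-118],"angular": [0,0,0]},
    {"hand": 0,"translation": [2.5,-0.5,-118],"angular": [0,0,0]},
    {"hand": 0,"translation": [2.5,-0.5,-118],"angular": [0,0,0]},
    {"hand": 0,"translation": [2.5,-0.5,-118],"angular": [0,0,0]},
    {"hand": 0,"translation": [2.5,-0.5,-118],"angular": [0,0,0]},
    {"hand": 0,"translation": [2.5,-0.5,-105],"angular": [0,0,0]},
    {"hand": 0,"translation": [2.5,-0.5,-60],"angular": [0,0,0]},
    {"hand": 0,"translation": [2.5,-0.5,0],"angular": [0,0,0]},
  ],
  force=50,
)

```text
t: 12.42
eef_pos: [0.6574, 0.0087, 0.1362]
tool_rot: [-0.001, 0.53, 0.848, -0.001]
contact_force: [1.3, -0.7, -0.7]
gripper_width: 0.312
grasp_force: 49.5
```

Call:
drive_tool(
  commands=[
    {"hand": 0,"translation": [-113,270,0],"angular": [0,0,-0.377]},
    {"hand": 0,"translation": [-113,270,0],"angular": [0,0,-0.377]},
    {"hand": 0,"translation": [-113,270,0],"angular": [0,0,-0.377]},
    {"hand": 0,"translation": [-113,270,0],"angular": [0,0,-0.377]},
    {"hand": 0,"translation": [-113,270,0],"angular": [0,0,-0.377]},
    {"hand": 0,"translation": [-113,270,0],"angular": [0,0,-0.377]},
    {"hand": 0,"translation": [-113,270,0],"angular": [0,0,-0.377]},
    {"hand": 0,"translation": [-113,270,-60],"angular": [0,0,-0.377]},
    {"hand": 0,"translation": [-113,270,-100],"angular": [0,0,-0.377]},
    {"hand": 0,"translation": [-113,270,-113],"angular": [0,0,-0.377]},
    {"hand": 0,"translation": [-113,270,-113],"angular": [0,0,-0.377]},
    {"hand": 0.42,"translation": [-113,270,-113],"angular": [0,0,-0.377]},
  ],
)

```text
t: 13.92
eef_pos: [0.5469, 0.2783, 0.0234]
tool_rot: [0.001, 0.681, 0.733, 0.001]
contact_force: [0.3, 0.7, 0.6]
gripper_width: 0.417
grasp_force: 0.0
```

Call:
drive_tool(
  commands=[
    {"hand": 0.42,"translation": [0,0,0],"angular": [0,0,0]},
    {"hand": 0.42,"translation": [0,0,2],"angular": [0,0,0]},
    {"hand": 0.42,"translation": [0,0,30],"angular": [0,0,0]},
    {"hand": 0.42,"translation": [0,0,80],"angular": [0,0,0]},
    {"hand": 0.42,"translation": [0,-80,135],"angular": [0,0,0]},
    {"hand": 0.42,"translation": [0,-130,135],"angular": [0,0,0]},
    {"hand": 0.42,"translation": [0,-130,135],"angular": [0,0,0]},
    {"hand": 0.42,"translation": [0,-130,135],"angular": [0,0,0]},
  ],
)

```text
t: 14.92
eef_pos: [0.5459, 0.1479, 0.1576]
tool_rot: [0.0, 0.681, 0.732, 0.0]
contact_force: [-0.2, 1.2, -0.0]
gripper_width: 0.416
grasp_force: 0.0
```

```bash
python3 - <<'E'
from h import *
st(); im,m=wl('case',.045,'w5.png')
for q in ('t_nut','chuck_key','drift'): 
    for d in bot.find_in('wrist',q)[:2]: print(q,np.round(d['position']),round(d['score'],2),(ray('wrist',d['position'],.012,m)*1000).round())
st()
E
```

```text
t 14.93 tcp [545.9 147.9 157.6] yaw 94.2 F [-0.2  1.2 -0. ] w 0.416 g 0.0 q7 -0.56
case 0.72 [355. 100.] ctr [569.8 208.9] [146. 186.] ang 4.6 corners [[490.0, 296.0], [505.0, 110.0], [650.0, 122.0], [635.0, 307.0]]
t_nut [329.  46.] 0.83 [549. 277.  12.]
chuck_key [316. 179.] 0.97 [547. 161.  12.]
drift [383. 112.] 0.87 [602. 228.  12.]
t 15.18 tcp [545.  151.4 156.9] yaw 94.5 F [ 0.2  0.4 -0.3] w 0.425 g 0.0 q7 -0.56
```

View pics/w5.png

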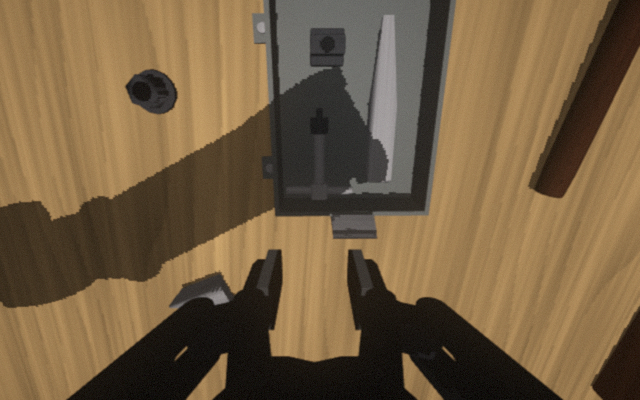

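The T-nut (327,45), drift (385,110) and key (319,155) all lie flat in the case, apart from each other. The -y clip is at (353,225).

Call:
drive_tool(
  commands=[
    {"hand": 0.5,"translation": [26,45,25],"angular": [0,0,0]},
    {"hand": 0.5,"translation": [26,45,25],"angular": [0,0,0]},
    {"hand": 0.5,"translation": [26,45,25],"angular": [0,0,0]},
    {"hand": 0.5,"translation": [26,45,25],"angular": [0,0,0]},
    {"hand": 0.5,"translation": [26,45,25],"angular": [0,0,0]},
  ],
)

```text
t: 15.8
eef_pos: [0.5711, 0.1933, 0.1818]
tool_rot: [-0.0, 0.68, 0.733, -0.001]
contact_force: [-0.1, -0.9, 0.0]
gripper_width: 0.498
grasp_force: 0.0
```

```bash
python3 - <<'E'
from h import *
st(); m=bot.camera_model('wrist'); im=cam('wrist'); st()
c,s=np.cos(np.radians(4.4)),np.sin(np.radians(4.4))
P=[[.571+c*x-s*y,.2315+s*x+c*y,.045] for x,y in [(-.068,.095),(.068,.095),(.068,-.095),(-.068,-.095)]]
p=proj('wrist',P,m);print(p.round(1).tolist())
np.savez('w6.npz',**{k:np.array(v) for k,v in m.items()});save(im,'w6.png')
tiles=[cv2.resize(np.clip(im[max(0,int(v)-20):max(0,int(v)-20)+40,max(0,int(u)-20):int(u)+20]*1.6,0,255).astype(np.uint8),(280,280),interpolation=cv2.INTER_NEAREST) for u,v in p]
for t,(u,v) in zip(tiles,p): print(max(0,int(u)-20),max(0,int(v)-20))
save(np.vstack([np.hstack(tiles[:2]),np.hstack([tiles[3],tiles[2]])]),'w6c.png')
E
```

```text
t 15.8 tcp [571.1 193.3 181.8] yaw 94.3 F [-0.1 -0.9  0. ] w 0.498 g 0.0 q7 -0.6
t 15.85 tcp [571.2 193.5 181.9] yaw 94.3 F [-0.7 -0.5  0.3] w 0.504 g 0.0 q7 -0.6
[[232.9, 37.1], [402.6, 36.8], [384.4, 249.1], [250.1, 249.1]]
212 17
382 16
364 229
230 229
```

View pics/w6c.png

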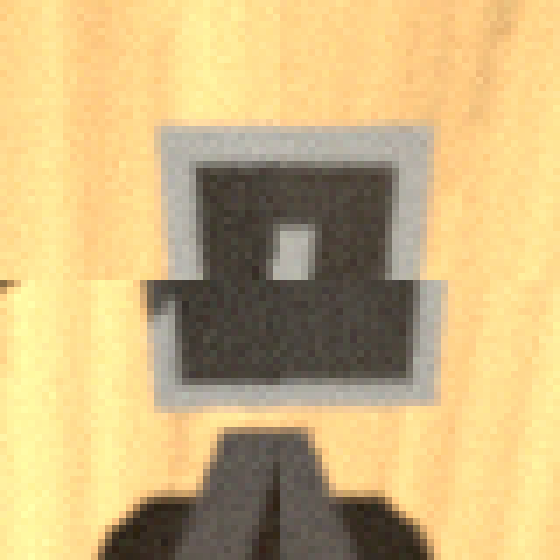

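Rim corners as read from the tiles: (234,34.6), (404,33.6), (386.4,246.6) and (251.6,247.2), about 1.7 px from the prediction.

```bash
python3 - <<'E'
from h import *
m=dict(np.load('w6.npz'))
c=np.array([ray('wrist',p,.045,m)[:2]*1000 for p in [(233.9,34.6),(403.9,33.6),(386.4,246.6),(251.6,247.2)]]);print(c.round(1).tolist(),c.mean(0))
for v in (c[0]+c[1]-c[2]-c[3],c[1]+c[2]-c[0]-c[3]): print(np.hypot(*v)/2,np.degrees(np.arctan2(v[1],v[0])))
E
```

```text
[[496.8, 322.8], [632.2, 333.8], [647.7, 144.9], [512.0, 133.9]] [572.16712243 233.84245801]
189.5170444175711 94.65565803177576
135.99561322617677 4.636853049756424
```

Call:
drive_tool(
  commands=[
    {"hand": 0.5,"translation": [-23,-463,0],"angular": [0,0,-0.202]},
    {"hand": 0.5,"translation": [-23,-463,0],"angular": [0,0,-0.202]},
    {"hand": 0.5,"translation": [-23,-463,0],"angular": [0,0,-0.202]},
    {"hand": 0.5,"translation": [-23,-463,0],"angular": [0,0,-0.202]},
    {"hand": 0.5,"translation": [-23,-463,0],"angular": [0,0,-0.202]},
    {"hand": 0.5,"translation": [-23,-463,0],"angular": [0,0,-0.202]},
    {"hand": 0.5,"translation": [-23,-463,0],"angular": [0,0,-0.202]},
    {"hand": 0.5,"translation": [-23,-463,0],"angular": [0,0,-0.202]},
    {"hand": 0.5,"translation": [-23,-463,0],"angular": [0,0,-0.202]},
    {"hand": 0.5,"translation": [-23,-463,0],"angular": [0,0,-0.202]},
    {"hand": 0.5,"translation": [-23,-463,0],"angular": [0,0,-0.202]},
  ],
)

```text
t: 17.23
eef_pos: [0.5489, -0.2668, 0.1824]
tool_rot: [-0.0, 0.749, 0.662, 0.0]
contact_force: [-0.2, -0.1, 0.0]
gripper_width: 0.5
grasp_force: 0.0
```

```bash
python3 - <<'E'
from h import *
st(); m=bot.camera_model('wrist'); im=cam('wrist'); st(); save(im,'w7.png')
for q,z in (('cover',.019),('cover_rib',.04)):
  for d in bot.outline_of('wrist',q)[:1]: print(q,d['score'],np.round(d['position']),d['pixels'].sum())
d=bot.outline_of('wrist','cover')[0]['pixels']
hsv=cv2.cvtColor(im,cv2.COLOR_RGB2HSV)
k=((hsv[:,:,1]<70)&(cv2.dilate(d.astype(np.uint8),np.ones((9,9)))>0)).astype(np.uint8)
for n,msk in (('net',d.astype(np.uint8)),('sat',cv2.morphologyEx(k,cv2.MORPH_OPEN,np.ones((5,5))))):
    c=max(cv2.findContours(msk,0,1)[0],key=cv2.contourArea)
    h=cv2.approxPolyDP(cv2.convexHull(c),6,True)[:,0]
    w=np.array([ray('wrist',p,.019,m)[:2]*1000 for p in c[:,0]]).astype(np.float32)
    r=cv2.minAreaRect(w);print(n,h.tolist(),np.round(r[0],1),np.round(r[1],1),round(r[2],2))
E
```

```text
t 17.23 tcp [ 548.9 -266.8  182.4] yaw 82.9 F [-0.2 -0.1  0. ] w 0.5 g 0.0 q7 0.05
t 17.27 tcp [ 548.9 -267.   182.4] yaw 82.9 F [ 0.  -0.7 -0. ] w 0.507 g 0.0 q7 0.05
cover 0.56 [316. 133.] 27167
cover_rib 0.64 [315. 134.] 27061
net [[390, 41], [375, 235], [253, 234], [240, 41]] [ 554.4 -225.5] [191.5 137.1] 82.36
sat [[240, 40], [391, 42], [375, 234], [252, 232]] [ 554.4 -225.6] [188.4 134.9] 82.43
```

Call:
drive_tool(
  commands=[
    {"hand": 0.5,"translation": [5.5,41.5,-40],"angular": [0,0,-0.008]},
    {"hand": 0.5,"translation": [5.5,41.5,-95],"angular": [0,0,-0.008]},
    {"hand": 0.5,"translation": [5.5,41.5,-135],"angular": [0,0,-0.008]},
    {"hand": 0.5,"translation": [5.5,41.5,-145],"angular": [0,0,-0.008]},
    {"hand": 0.5,"translation": [5.5,41.5,-145],"angular": [0,0,-0.008]},
    {"hand": 0,"translation": [5.5,41.5,-145],"angular": [0,0,-0.008]},
    {"hand": 0,"translation": [5.5,41.5,-145],"angular": [0,0,-0.008]},
    {"hand": 0,"translation": [5.5,41.5,-145],"angular": [0,0,-0.008]},
    {"hand": 0,"translation": [5.5,41.5,-145],"angular": [0,0,-0.008]},
  ],
  force=110,
)

```text
t: 18.55
eef_pos: [0.5552, -0.2278, 0.0396]
tool_rot: [0.001, 0.753, 0.658, 0.001]
contact_force: [-1.5, 0.6, 6.3]
gripper_width: 0.16
grasp_force: 108.4
```

```bash
python3 -c "
from h import *
st()"
```

```text
t 18.55 tcp [ 555.2 -227.8   39.6] yaw 82.3 F [-1.5  0.6  6.3] w 0.16 g 108.4 q7 -0.11
```

Call:
drive_tool(
  commands=[
    {"hand": 0,"translation": [0,0,20],"angular": [0,0,0]},
    {"hand": 0,"translation": [0,0,60],"angular": [0,0,0]},
    {"hand": 0,"translation": [0,0,110],"angular": [0,0,0]},
    {"hand": 0,"translation": [0,0,123],"angular": [0,0,0]},
  ],
)

```text
t: 19.05
eef_pos: [0.5562, -0.2279, 0.1654]
tool_rot: [0.003, 0.753, 0.658, 0.002]
contact_force: [0.2, -0.4, -1.6]
gripper_width: 0.158
grasp_force: 108.1
```

Call:
drive_tool(
  commands=[
    {"hand": 0,"translation": [2,45,0],"angular": [0,0,0.02]},
    {"hand": 0,"translation": [4,95,0],"angular": [0,0,0.05]},
    {"hand": 0,"translation": [6,150,0],"angular": [0,0,0.08]},
    {"hand": 0,"translation": [8,205,0],"angular": [0,0,0.11]},
    {"hand": 0,"translation": [10,260,0],"angular": [0,0,0.13]},
    {"hand": 0,"translation": [12,315,0],"angular": [0,0,0.16]},
    {"hand": 0,"translation": [15,370,0],"angular": [0,0,0.18]},
    {"hand": 0,"translation": [17,420,0],"angular": [0,0,0.2]},
    {"hand": 0,"translation": [17.5,450,0],"angular": [0,0,0.215]},
    {"hand": 0,"translation": [17.5,459.5,0],"angular": [0,0,0.215]},
    {"hand": 0,"translation": [17.5,459.5,0],"angular": [0,0,0.215]},
    {"hand": 0,"translation": [17.5,459.5,0],"angular": [0,0,0.215]},
  ],
)

```text
t: 20.55
eef_pos: [0.5718, 0.2298, 0.1601]
tool_rot: [0.0, 0.679, 0.734, -0.001]
contact_force: [0.1, -0.3, -2.1]
gripper_width: 0.153
grasp_force: 108.0
```

```bash
python3 - <<'E'
from h import *
st(); o=bot.get_obs(); T=R.from_quat(np.roll(o['tool_rot'],-1)).as_matrix(); print(T.round(3).tolist())
m=bot.camera_model('wrist'); im=cam('wrist'); st(); save(im,'w8.png')
z=o['eef_pos'][2]-.0396+.019
d=bot.outline_of('wrist','cover')
if d:
    d=d[0]; k=d['pixels'].astype(np.uint8);c=max(cv2.findContours(k,0,1)[0],key=cv2.contourArea)
    print(d['score'],cv2.approxPolyDP(cv2.convexHull(c),6,True)[:,0].tolist())
    w=np.array([ray('wrist',p,z,m)[:2]*1000 for p in c[:,0]]).astype(np.float32);r=cv2.minAreaRect(w);print(np.round(r[0],1),np.round(r[1],1),round(r[2],2))
E
```

```text
t 20.55 tcp [571.8 229.8 160.1] yaw 94.5 F [ 0.1 -0.3 -2.1] w 0.153 g 108.0 q7 -0.67
[[-0.078, 0.997, -0.0], [0.997, 0.078, -0.002], [-0.002, -0.0, -1.0]]
t 20.6 tcp [571.9 229.9 160.1] yaw 94.5 F [ 0.3 -0.4 -1.6] w 0.158 g 108.0 q7 -0.67
0.72 [[458, 74], [423, 306], [314, 362], [204, 304], [171, 73]]
[571.2 238.7] [135.2 176. ] 4.7
```

View pics/w8.png

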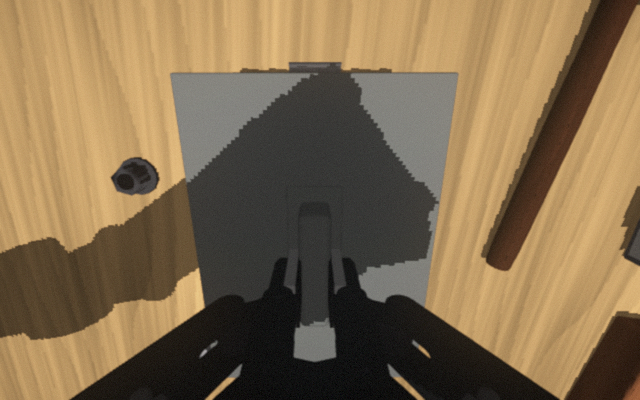

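The cover is held level over the case: far plate corners at (171,73) and (458,74), the +y clip just beyond at (315,66), nothing in between.

Call:
drive_tool(
  commands=[
    {"hand": 0,"translation": [1,2,-15],"angular": [0,0,0.002]},
    {"hand": 0,"translation": [1,2,-40],"angular": [0,0,0.002]},
    {"hand": 0,"translation": [1,2,-58],"angular": [0,0,0.002]},
    {"hand": 0,"translation": [1,2,-66],"angular": [0,0,0.002]},
    {"hand": 0,"translation": [1,2,-71],"angular": [0,0,0.002]},
    {"hand": 0,"translation": [1,2,-74],"angular": [0,0,0.002]},
    {"hand": 0,"translation": [1,2,-76],"angular": [0,0,0.002]},
    {"hand": 0,"translation": [1,2,-76],"angular": [0,0,0.002]},
  ],
)

```text
t: 21.65
eef_pos: [0.573, 0.234, 0.0849]
tool_rot: [0.0, 0.677, 0.736, 0.0]
contact_force: [0.2, -1.5, 1.6]
gripper_width: 0.155
grasp_force: 108.4
```

```bash
python3 - <<'E'
from h import *
st(); o=bot.get_obs(); print(np.round(o['torque'],2)); T=R.from_quat(np.roll(o['tool_rot'],-1)).as_matrix(); print(T[:,2].round(3))
E
```

```text
t 21.65 tcp [573.  234.   84.9] yaw 94.7 F [ 0.2 -1.5  1.6] w 0.155 g 108.4 q7 -0.72
[-0.1  -0.01 -0.03]
[ 0.001  0.    -1.   ]
```

Call:
drive_tool(
  commands=[
    {"hand": 0,"translation": [0,-1.5,0],"angular": [0,0,0]},
    {"hand": 0,"translation": [0,-1.5,-2],"angular": [0,0,0]},
    {"hand": 0,"translation": [0,-1.5,-4],"angular": [0,0,0]},
    {"hand": 0,"translation": [0,-1.5,-6],"angular": [0,0,0]},
    {"hand": 0,"translation": [0,-1.5,-6],"angular": [0,0,0]},
  ],
)

```text
t: 22.28
eef_pos: [0.5733, 0.2335, 0.0794]
tool_rot: [0.0, 0.677, 0.736, 0.001]
contact_force: [-1.5, -1.6, 6.4]
gripper_width: 0.157
grasp_force: 109.5
```

```bash
python3 - <<'E'
from h import *
st(); o=bot.get_obs(); print(np.round(o['torque'],2)); T=R.from_quat(np.roll(o['tool_rot'],-1)).as_matrix(); print(T[:,2].round(3))
E
```

```text
t 22.27 tcp [573.3 233.5  79.4] yaw 94.8 F [-1.5 -1.6  6.4] w 0.157 g 109.5 q7 -0.72
[0.02 0.19 0.02]
[ 0.002  0.001 -1.   ]
```

Call:
drive_tool(
  commands=[
    {"hand": 0,"translation": [-0.5,-0.5,-2],"angular": [0,0,0]},
    {"hand": 0,"translation": [-0.5,-0.5,-4],"angular": [0,0,0]},
    {"hand": 0,"translation": [-0.5,-0.5,-6],"angular": [0,0,0]},
    {"hand": 0,"translation": [-0.5,-0.5,-8],"angular": [0,0,0]},
    {"hand": 0,"translation": [-0.5,-0.5,-10],"angular": [0,0,0]},
    {"hand": 0,"translation": [-0.5,-0.5,-12],"angular": [0,0,0]},
    {"hand": 0,"translation": [-0.5,-0.5,-12],"angular": [0,0,0]},
  ],
)

```text
t: 23.15
eef_pos: [0.5728, 0.2318, 0.0695]
tool_rot: [0.001, 0.677, 0.736, 0.0]
contact_force: [-7.8, -7.0, 28.4]
gripper_width: 0.154
grasp_force: 114.5
```

```bash
python3 - <<'E'
from h import *
st(); o=bot.get_obs(); print(np.round(o['torque'],2)); T=R.from_quat(np.roll(o['tool_rot'],-1)).as_matrix(); print(T[:,2].round(3))
E
```

```text
t 23.15 tcp [572.8 231.8  69.5] yaw 94.7 F [-7.8 -7.  28.4] w 0.154 g 114.5 q7 -0.73
[-1.52  1.7  -0.04]
[ 0.002 -0.002 -1.   ]
```

Call:
drive_tool(
  commands=[
    {"hand": 0,"translation": [-1,-1,-1],"angular": [0,0,0]},
    {"hand": 0,"translation": [-1.5,-1.5,-1],"angular": [0,0,0]},
    {"hand": 0,"translation": [-1.5,-1.5,0],"angular": [0,0,0]},
    {"hand": 0,"translation": [-1.5,-1.5,0],"angular": [0,0,0]},
  ],
)

```text
t: 23.65
eef_pos: [0.5727, 0.2318, 0.0695]
tool_rot: [0.001, 0.677, 0.736, 0.002]
contact_force: [-2.0, -3.4, 22.1]
gripper_width: 0.158
grasp_force: 113.5
```

```bash
python3 - <<'E'
from h import *
st(); o=bot.get_obs(); print(np.round(o['torque'],2)); T=R.from_quat(np.roll(o['tool_rot'],-1)).as_matrix(); print(T[:,2].round(3))
a=cam('side'); p=proj('side',[.572,.232,.05])[0].astype(int)
save(cv2.resize(a[p[1]-50:p[1]+50,p[0]-65:p[0]+65],None,fx=6,fy=6,interpolation=cv2.INTER_CUBIC),'s9.png')
E
```

```text
t 23.65 tcp [572.7 231.8  69.5] yaw 94.7 F [-2.  -3.4 22.1] w 0.158 g 113.5 q7 -0.73
[-0.77  0.56 -0.02]
[ 0.005  0.002 -1.   ]
```

Call:
drive_tool(
  commands=[
    {"hand": 0,"translation": [0,-0.5,1],"angular": [0,0,0]},
    {"hand": 0,"translation": [0,-0.5,2],"angular": [0,0,0]},
    {"hand": 0,"translation": [0,-0.5,2],"angular": [0,0,0]},
    {"hand": 0,"translation": [0,-0.5,2],"angular": [0,0,0]},
    {"hand": 0,"translation": [0,-0.5,2],"angular": [0,0,0]},
  ],
)

```text
t: 24.32
eef_pos: [0.5722, 0.2316, 0.0695]
tool_rot: [0.001, 0.677, 0.736, 0.002]
contact_force: [2.9, 0.7, 7.8]
gripper_width: 0.155
grasp_force: 111.6
```

```bash
python3 - <<'E'
from h import *
st(); o=bot.get_obs(); print(np.round(o['torque'],2)); T=R.from_quat(np.roll(o['tool_rot'],-1)).as_matrix(); print(T[:,2].round(3))
E
```

```text
t 24.32 tcp [572.2 231.6  69.5] yaw 94.8 F [2.9 0.7 7.8] w 0.155 g 111.6 q7 -0.73
[ 0.19 -0.63  0.01]
[ 0.004  0.002 -1.   ]
```

Call:
drive_tool(
  commands=[
    {"hand": 0,"translation": [-0.5,0,-1],"angular": [0,0,0]},
    {"hand": 0,"translation": [-0.5,0,-1],"angular": [0,0,0]},
    {"hand": 0,"translation": [-0.5,0,-1],"angular": [0,0,0]},
    {"hand": 0,"translation": [-0.5,0,-1],"angular": [0,0,0]},
  ],
)

```text
t: 24.82
eef_pos: [0.5721, 0.2316, 0.0695]
tool_rot: [0.001, 0.677, 0.736, 0.002]
contact_force: [2.2, -0.9, 14.0]
gripper_width: 0.158
grasp_force: 112.6
```

```bash
python3 - <<'E'
from h import *
st()
f=bot.get_obs()['contact_force'][2]
a=cam('side'); st()
if 10<f<22: print(bot.hand_in())
E
```

```text
t 24.82 tcp [572.1 231.6  69.5] yaw 94.8 F [ 2.2 -0.9 14. ] w 0.158 g 112.6 q7 -0.73
t 24.88 tcp [572.2 231.6  69.5] yaw 94.8 F [ 2.8 -0.3 14.6] w 0.16 g 112.6 q7 -0.73
the job is handed in; nothing more can be done
None
```

I handed the job in at about 25 s with all three accessories in the case and the cover pressed down with about 14 N. Its height stayed at the home level when I eased the force to 8 N, but I had no picture left to confirm that both clips had snapped over, and the hand-in returned no verdict.

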